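# Zero the bench pull tester and hold the proof load on a bonded eyelet

## Task

Put the proof load on the eyelet bonded to the plaster model in the bench pull tester. First zero the gauge: with the rod left home, turn the black knurled knob until the orange needle stands in the middle of the green zero band, and let go of the knob. Then take the blue upright grip and draw the sprung rod steadily out until the needle stands in the middle of the red load marker, without running past the marker, and finish still holding it there; do not shift the marker or disturb the other things on the bench.

Things in the scene. Friction and masses are not known exactly. Their poses are not given: they have to be found in the camera images.
- pull_tester: pull tester fixed on the bench: grey base 100 x 300 x 12 mm (y +165 to -135 mm), vice with plaster model (y > 78 mm, 72 mm high), gauge barrel 24 mm thick with axis 55 mm up, ending at y = -70 mm; housing under the knob 75 mm high. Origin on the bench top under the gauge axis, level with the zero line; z up; -y = pull direction, from model to grip; white sloping scale on its -x side
- knob_grip (a point): on the vertical axis of the black knurled zero knob, 20 mm from the tester's origin along its +y and 96 mm above the bench: TCP height for a grasp from above. Knob 34 mm in diameter, from 81 to 105 mm above the bench
- zero_knob (a joint): zero knob angle, rad, positive anticlockwise seen from above; -1.2 to 2.8. It shifts rod, needle and grip together, 5 mm per rad: anticlockwise in the pull direction, clockwise back towards the model. At 0 the needle of the unpulled rod stands on the zero line. Stiff (0.12 N m), stays where left; starts between 1.0 and 2.2
- blue_grip: blue upright grip on the rod's outer end; origin on its vertical axis 93 mm above the bench: TCP height for a grasp from above; axes as the tester's. Round shaft 20 mm in diameter from 73 to 105 mm above the bench, 24 mm cap up to 115 mm. Moves with the rod along the tester's -y; rod home and zeroed, it is 118 mm from the zero line and 48 mm off the barrel's end
- pull_rod (a joint): how far the rod is drawn out against its inner spring, m: 0 = home, stop at 0.062. Spring: 2 N at the start of the pull plus 200 N per m (10 N at 40 mm); it springs back home when let go
- needle_tip (a point): tip of the orange needle on the rod, over the sloping white scale; moves with rod and grip along the tester's y
- zero_line (a point): black line in the middle of the green zero band (5 mm wide along the scale), at the needle tip's height; fixed to the tester, axes as the tester's
- load_line (a point): white line in the middle of the red load marker's tongue (6 mm wide along the scale), at the needle tip's height; axes as the tester's. The marker is a red clip on the scale's lower edge, set 30 to 46 mm from the zero line in the pull direction; it must stay where it is
- jaw_model: loose bystander: buff plaster jaw model, 55 x 64 x 49 mm, origin at the centre of its underside
- powder_jar: loose bystander: white powder tub, 68 mm across, 95 mm high, origin at the centre of its underside
- amber_bottle: loose bystander: amber bottle, 40 mm across, 95 mm high, origin at the centre of its underside
- glue_tube: loose bystander: white paste tube lying, 29 x 92 x 17 mm, origin at the centre of its underside
- cream_rest: loose bystander: cream silicone handpiece rest, 34 x 72 x 22 mm, origin at the centre of its underside
- blue_pack: loose bystander: small white and blue carton, 43 x 56 x 22 mm, origin at the centre of its underside

How it is judged (in metres and radians):
On the way, in this order (a step that is already met when the one before it is completed fails the run):
1. the gauge is zeroed: rod home, needle within 2.5 mm of the zero line (inside the green band), knob let go (y of needle_tip in the frame of zero_line between -0.0025 and 0.0025 m and value of joint pull_rod below 0.001 m and contact force between the fingers and pull_tester below 0.05 N), for 0.2 s.
2. the rod is drawn out by its grip: needle within 3 mm of the load line (y of needle_tip in the frame of load_line between -0.003 and 0.003 m and contact force between the fingers and blue_grip above 3 N), for 0.5 s.
At the end, for the whole second after the job is handed in: the robot still holds the rod drawn out by its grip (at least 3 N between fingers and blue grip) and at rest (under 10 mm/s), the needle within 3 mm of the load marker's middle line, the zero knob within 0.5 rad (2.5 mm of needle) of true zero (all of step 2 and value of joint pull_rod above 0.02 m and velocity of joint pull_rod between -0.01 and 0.01 m/s and value of joint zero_knob between -0.5 and 0.5 rad); the arm keeps its last pose, push and grip.
It fails at once if the bond is overloaded: the needle runs more than 7 mm past the load marker's middle line (y of needle_tip in the frame of load_line below -0.007 m).
It fails at once if the load marker is shifted by more than 2 mm (distance of load_line from where it was at the start of the episode above 0.002 m).
It fails at once if another thing on the bench is shifted by more than 20 mm (distance of any of jaw_model, powder_jar, amber_bottle, glue_tube, cream_rest, blue_pack from where it was at the start of the episode above 0.02 m).
It also fails if it takes over 51 s, if anything falls off the work surface, if the arm or the gripper's body presses on something with over 40 N, if the wrist force passes 120 N, or if a joint passes its speed limit or range.

## Robot

A 7-joint arm with a two-finger parallel gripper is mounted at the origin on a cart in front of the work surface, level with it; the furniture and walls round the work are solid. World frame = base frame: x ahead of the robot, y to its left, z up, the work surface at z = 0. Lengths are in mm, angles in rad, forces in N, time in s.
With the tool pointing down it reaches from about 350 to 900 mm from the base axis. Payload 19.9 kg.
Tool frame: the origin (TCP) lies between the finger pads, 19 mm behind the fingertips; this is the grasp point; z points along the fingers, y is the line along which they close (so a half turn about z gives the same grasp; the last joint's range is limited). The gripper opens to 94 mm and grips with 3 to 60 N. Pads are 16 mm wide; open, the fingers measure 119 mm over their backs; the gripper's body (75 mm by 177 mm) begins 78 mm behind the grasp point.
Start: joints at [1.089, 0.417, -0.01, 1.614, 0.005, 1.111, -0.053], TCP at [266.091, -565.505, 224.225] pointing down, gripper open.
Joint ranges: [-2.81, 2.81], [-0.39, 2.02], [-1.27, 1.25], [0.06, 2.57], [-1.19, 4.33], [0.19, 2], [-2.82, 2.82]. Speed limits (rad/s): [1.89, 1.89, 2.39, 2.39, 3.01, 3.01, 3.01].

## Interface

Orientations are given as a rotation vector (axis times angle).
In Python, from plant import get_obs, imaging, job gives the robot as it stands.
- The arm moves only by the shell command python3 -m crank 'ROWS' [FORCE]. ROWS is JSON, a list that holds one entry, the list of rows, each a list of 7 numbers: the closure, from -1 (fully open) to 1 (shut), then the shift along the tool's x, y, z in mm, then the turn, a rotation vector about the tool's x, y, z in degrees. In form: [[[grip, dx, dy, dz, rx, ry, rz], ...]]. A call has 1 to 12 rows; each row shifts and turns the commanded pose from where the row before left it, along the tool's axes as they then stand; what a row does not reach is not made up. A row lasts 1/12 s, in which the tool goes at most 41.7 mm and 7.16 degrees, less where a joint would pass 70% of its speed; a pose out of reach is approached as far as the arm can. A call is refused whole if a number of a shift passes 41.7 or a number of a turn 7.16, either way. A call with a gripper value outside its range is refused whole. The fingers move at their own pace and stop on an object; FORCE is the grip in N (left out, the last holds). Time passes only in rows, so rows that do not move let the fingers close. It gives the time, the measured TCP pose, the force, the opening and the grip force at its end, in the units of the state.
- get_obs(): the state, without advancing time (a new reading comes with each control period).
- imaging.grab_frame(name): name is "scene" or "side" or "wrist"; returns (picture, depth): 400x640x3 uint8, red, green, blue; 400x640 float32, mm along the optical axis (not along the pixel's ray), 0 where there is no reading.
- imaging.camera_params(name): a dict with "fx", "fy", "cx", "cy" (pixels), "k1" (the pictures are not rectified: a ray, as slopes to the right and down, at radius r is drawn at 1 + k1 r^2 times it, then the intrinsics apply), "R" (3x3) and "t" (3): a world point X has camera coordinates R X + t. Camera axes: x right, y down, z forward; pixel columns grow to the right and rows downward; lengths in mm; the calibration is good to about 2 mm. A picture is of the moment at which its call begins: read the wrist's pose just before it. camera_params takes no time and is no camera call; for the wrist camera it gives the pose at the moment of the call.
- job.job_done(): hands the job in; it is judged then, once.
The state is a dict: "time_s": time; "joints": joint angles; "joint_vel": joint speeds; "tau": joint torques, N m; "tcp_pos": TCP position; "eef_rot": TCP orientation; "ft_force": force on the tool from outside, world axes, zero at the start; "wrist_torque": the same for the moment, N m; "opening": finger opening in mm; "grip_force": force on a finger pad.
Only numpy, scipy, OpenCV 4.12 (cv2) and the standard library are available. Lean on these libraries where they do the work, as an engineer would, in place of code of your own. Each camera call takes 0.05 s, during which the arm holds its last target. There are 200 camera calls.

## Working session

There is one attempt and no reset: what is moved stays moved. The work goes in short steps, Python scripts to look and compute and a shell command to move; the robot and the scene stay as the last step left them, time stands still between calls to the robot, and variables do not carry over. Pictures are saved under pics/ and viewed, at most 11 in all, crops included, and the job is handed in when it is done.

```bash
ls; mkdir -p pics; cat > h.py <<'E'
import numpy as np, cv2
from plant import get_obs, imaging, job
def grab(n):
    P=imaging.camera_params(n); im,d=imaging.grab_frame(n); return im,d,P
def ray(P,u,v):
    K=np.array([[P['fx'],0,P['cx']],[0,P['fy'],P['cy']],[0,0,1.]])
    xy=cv2.undistortPoints(np.array([[[u,v]]],float),K,np.array([P['k1'],0,0,0,0.]))[0,0]
    R=np.array(P['R']);t=np.array(P['t'])
    return -R.T@t, R.T@np.array([xy[0],xy[1],1.])
def onz(P,u,v,z):
    o,d=ray(P,u,v); return o+d*(z-o[2])/d[2]
def ond(P,u,v,D):
    o,d=ray(P,u,v); return o+d*D
def save(n,im): cv2.imwrite('pics/'+n+'.png',im[:,:,::-1])
E
python3 - <<'E'
from h import *
o=get_obs(); print(o)
for n in ('scene','side'):
    im,d,P=grab(n); save(n,im); np.savez(n+'.npz',im=im,d=d); print(n,P)
E
```

```text
pics
{'time_s': 0.0, 'joints': array([ 1.08950013,  0.41793841, -0.01027005,  1.61414648,  0.00467126,
        1.11071321, -0.05303893]), 'joint_vel': array([ 0.00021314, -0.00089227,  0.00135484,  0.00039709, -0.00161377,
       -0.00083161,  0.00016586]), 'tau': array([-8.32410078e-04, -8.51248741e+01,  6.37603495e-01, -4.25995409e+01,
       -4.90078807e-02,  1.86146126e-02,  1.33354933e-04]), 'tcp_pos': array([ 265.92991857, -565.22172697,  223.65926362]), 'eef_rot': array([-3.06486074e+00, -6.84915885e-01,  5.22351051e-04]), 'ft_force': array([-0.0071407 ,  0.15250855,  0.40522856]), 'wrist_torque': array([-0.04166746,  0.02506107,  0.04737347]), 'grip_force': 0.0, 'opening': 93.94836986720429}
scene {'fx': 406.4177345691612, 'fy': 406.4177345691612, 'cx': 315.4390422742033, 'cy': 199.11514524695596, 'k1': 0.0005967166170965834, 'R': array([[-0.81273078, -0.58252911,  0.01133685],
       [-0.39818915,  0.54112912, -0.74069202],
       [ 0.42533996, -0.60649741, -0.67174907]]), 't': array([345.52006337, 319.82297114, 988.01192786])}
side {'fx': 520.9652039220402, 'fy': 520.9652039220402, 'cx': 318.68649481652926, 'cy': 195.78596708130559, 'k1': 0.020469019561155, 'R': array([[ 0.99146766, -0.12799169,  0.02469828],
       [-0.04475259, -0.51217969, -0.85771159],
       [ 0.12242992,  0.84928799, -0.51353756]]), 't': array([-537.4212687 ,   35.22217743, 1356.4134062 ])}
```

View pics/scene.png

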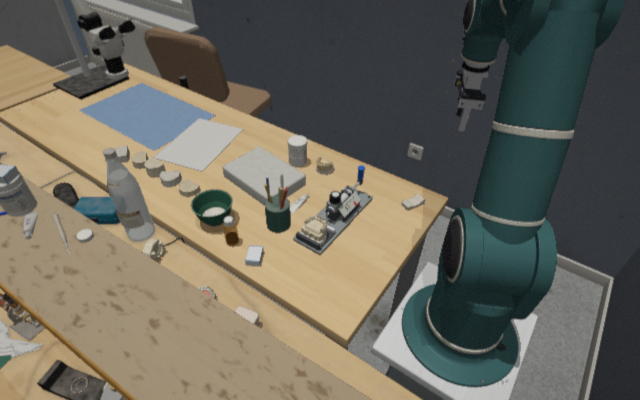

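View pics/side.png

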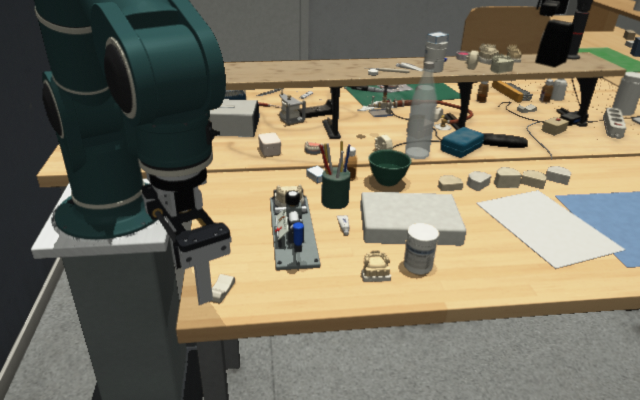

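The scene view shows the tester at about (335,215), with the blue grip at (360,175) and the knob at (335,198). In the side view they are at (298,235) and (293,196). I'll crop closer.

```bash
python3 - <<'E'
from h import *
S=np.load('scene.npz'); T=np.load('side.npz')
a=cv2.resize(S['im'][155:255,285:385],(500,500),interpolation=cv2.INTER_CUBIC)
b=cv2.resize(T['im'][180:280,255:335],(300*4//3,500),interpolation=cv2.INTER_CUBIC)
c=np.zeros((500,800,3),np.uint8); c[:400,:400]=cv2.resize(a,(400,400)); c[:,400:]=b
save('crop1',c)
for n,Z,box in (('scene',S,(150,260,280,390)),('side',T,(170,290,250,340))):
    P=imaging.camera_params(n); im=Z['im'].astype(int);d=Z['d']
    hsv=cv2.cvtColor(Z['im'],cv2.COLOR_RGB2HSV)
    m=(hsv[...,0]>105)&(hsv[...,0]<130)&(hsv[...,1]>150)&(hsv[...,2]>60)
    mm=np.zeros_like(m);r0,r1,c0,c1=box;mm[r0:r1,c0:c1]=1
    v,u=np.nonzero(m&mm); pts=np.array([ond(P,x,y,d[y,x]) for x,y in zip(u,v)])
    print(n,len(u),u.min(),u.max(),v.min(),v.max(),np.median(pts,0),pts.min(0),pts.max(0))
    # full cloud of tester
    v,u=np.nonzero(mm&(d>0)); p=np.array([ond(P,x,y,d[y,x]) for x,y in zip(u,v)])
    g=im[v,u]; dark=(g.max(1)<60)
    k=(p[:,2]>98)&(p[:,2]<112)&dark
    print('knob',k.sum(),np.median(p[k],0),p[k].min(0),p[k].max(0),(p[k].min(0)+p[k].max(0))/2)
    b=(abs(p[:,2]-12)<5)&(g.max(1)-g.min(1)<35)
    print('base',b.sum(),cv2.minAreaRect(p[b][:,:2].astype(np.float32)))
E
```

```text
scene 56 359 363 166 180 [ 452.60795501 -278.76958979  101.12069013] [ 445.90958005 -294.2287582    68.15849557] [ 460.26992103 -272.84895942  117.05078642]
knob 32 [ 446.14595944 -126.8072062   102.18537468] [ 437.58232026 -150.9376483    98.76350054] [ 464.55301711 -120.64638659  109.20163642] [ 451.06766868 -135.79201744  103.98256848]
base 1014 ((573.50439453125, -169.34986877441406), (339.13409423828125, 353.6354675292969), 0.036585621535778046)
side 184 293 302 222 244 [ 456.70793173 -293.50979261  101.02068257] [  368.34651023 -1202.73099194    70.19044103] [ 466.32086072 -275.48402507  740.05307903]
knob 71 [ 456.04438805 -152.86894524  103.13852336] [ 440.56795229 -290.99614796   98.16510831] [ 473.78803687 -138.43835657  109.57020038] [ 457.17799458 -214.71725227  103.86765435]
base 1565 ((498.402587890625, -82.36921691894531), (430.6797790527344, 179.8351593017578), 89.6339111328125)
```

View pics/crop1.png

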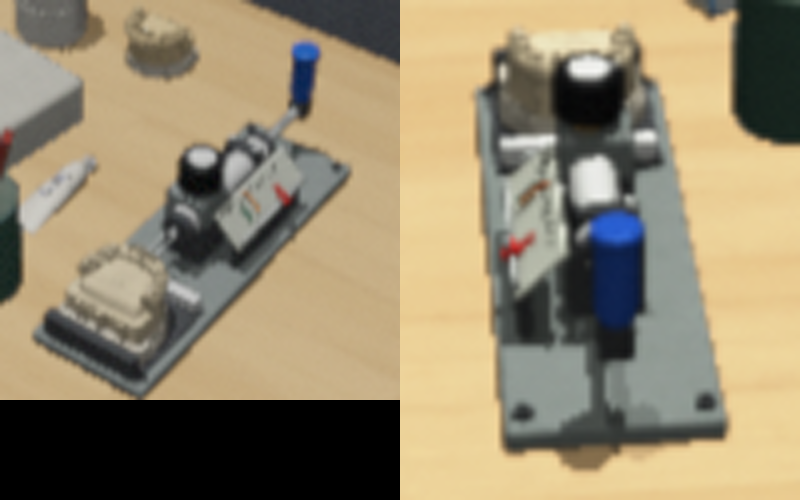

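The crop shows the base corners, the knob with a white cap, the blue grip, the orange needle near the green band, and the red marker further along towards the grip. Next I'll locate these points in the world frame.

```bash
python3 - <<'E'
from h import *
Ps=imaging.camera_params('scene');Pt=imaging.camera_params('side')
sc=lambda x,y:(285+(x+.5)/4-.5,155+(y+.5)/4-.5)
sd=lambda x,y:(255+(x-400+.5)/5-.5,180+(y+.5)/5-.5)
def tri(a,b):
    A=[];B=[]
    for P,uv in ((Ps,a),(Pt,b)):
        o,d=ray(P,*uv);d/=np.linalg.norm(d);M=np.eye(3)-np.outer(d,d);A.append(M);B.append(M@o)
    return np.linalg.solve(sum(A),sum(B))
names=dict(nl=((348,170),(508,437)),nr=((252,124),(724,430)),fl=((143,388),(480,90)),fr=((38,333),(655,85)),knob=((201,154),(589,68)),cap=((305,49),(617,226)))
for k,(a,b) in names.items():
    z={'knob':105,'cap':115}.get(k,12)
    print(k,'scene',onz(Ps,*sc(*a),z).round(1)[:2],'side',onz(Pt,*sd(*b),z).round(1)[:2],'tri',tri(sc(*a),sd(*b)).round(1))
E
```

```text
nl scene [ 405.9 -287.9] side [ 409.2 -294. ] tri [ 408.4 -291.     9.1]
nr scene [ 500.2 -290.5] side [ 504.8 -298.5] tri [ 504.  -294.7    8.3]
fl scene [407.6   0.6] side [411.5   3.2] tri [409.6   0.9  12.5]
fr scene [499.9   3.1] side [5.06e+02 2.00e-01] tri [503.9   1.3  10. ]
knob scene [ 458.3 -142.7] side [ 458.7 -135.1] tri [ 457.6 -140.2  107.7]
cap scene [ 455.7 -285.6] side [ 457.9 -284.7] tri [ 456.8 -285.7  115.2]
```

```bash
python3 -m crank '[[[-1,28,-25,0,0,0,0],[-1,28,-25,0,0,0,0],[-1,28,-25,0,0,0,0],[-1,28,-25,0,0,0,0],[-1,28,-25,0,0,0,0],[-1,28,-25,0,0,0,0],[-1,28,-25,0,0,0,0],[-1,28,-25,0,0,0,0],[-1,28,-25,0,0,0,0],[-1,28,-25,0,0,0,0],[-1,28,-25,0,0,0,0],[-1,28,-25,0,0,0,0]]]' 40
python3 -m crank '[[[-1,0,0,0,0,0,0],[-1,0,0,0,0,0,0],[-1,0,0,0,0,0,0]]]'
python3 - <<'E'
from h import *
o=get_obs(); print(o['time_s'],o['tcp_pos'],o['eef_rot'],o['joints'])
im,d,P=grab('wrist'); save('w1',im); np.savez('w1.npz',im=im,d=d,R=P['R'],t=P['t']); print(P)
for p in ((457,-140,105),(457,-286,115)):
    c=P['R']@np.array(p)+P['t']; print(c[0]/c[2]*P['fx']+P['cx'],c[1]/c[2]*P['fy']+P['cy'],c[2])
E
```

```text
time_s: 1.1
tcp_pos: [442.6, -149.2, 224.3]
eef_rot: [3.066, 0.685, -0.0]
ft_force: [1.5, -0.0, -0.6]
opening: 93.9
grip_force: 0.0
time_s: 1.35
tcp_pos: [442.1, -151.3, 224.1]
eef_rot: [-3.066, -0.685, 0.001]
ft_force: [-0.4, 0.5, -0.0]
opening: 93.8
grip_force: 0.0
1.35 [ 442.12845616 -151.3227949   224.06077225] [-3.06583444e+00 -6.85249613e-01  8.29243953e-04] [ 0.53343967  0.14558526 -0.29383066  1.98297099  0.04948015  1.02026217
 -0.91438004]
{'fx': 330.05518107660066, 'fy': 330.05518107660066, 'cx': 316.17691523736664, 'cy': 197.81178559902816, 'k1': -0.021710487682408894, 'R': array([[ 4.25253541e-01, -9.05074226e-01, -2.67692538e-04],
       [-8.80851680e-01, -4.13940393e-01,  2.29681671e-01],
       [-2.07989769e-01, -9.74371466e-02, -9.73265770e-01]]), 't': array([-324.56731302,  303.04819214,  466.61623957])}
312.04365021458915 177.481341286295 283.01320969925064
463.8018702234194 249.81506704638807 287.50637540908644
```

View pics/w1.png

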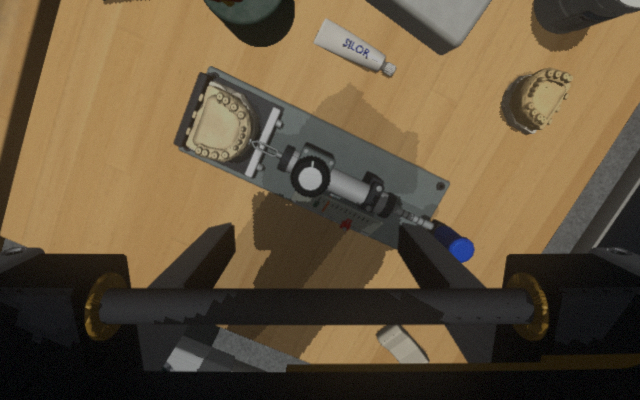

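The wrist view shows the knob cap at (311,178), the blue cap at (461,248) and the red marker at (347,224). I'll measure these points and zoom in on the scale.

```bash
python3 - <<'E'
from h import *
W=np.load('w1.npz');im=W['im'];d=W['d'];P=imaging.camera_params('wrist')
hsv=cv2.cvtColor(im,cv2.COLOR_RGB2HSV)
def cen(m,box):
    r0,r1,c0,c1=box;z=np.zeros(m.shape,bool);z[r0:r1,c0:c1]=1;v,u=np.nonzero(m&z);return u.mean(),v.mean(),len(u)
H,Sx,V=[hsv[...,i].astype(int) for i in range(3)]
u,v,n=cen((V>170)&(Sx<40),(163,193,296,326));print('knob',u,v,n,onz(P,u,v,105),d[int(v),int(u)])
u,v,n=cen((H>105)&(H<130)&(Sx>200)&(V>150),(230,270,440,480));print('cap',u,v,n,onz(P,u,v,115),ond(P,u,v,d[int(v),int(u)]))
u,v,n=cen(((H<6)|(H>174))&(Sx>150)&(V>60),(200,240,330,370));print('red',u,v,n,ond(P,u,v,d[int(v),int(u)]))
for p in ((211,68),(449,184),(177,147),(398,250)): print('corner',onz(P,*p,12).round(1))
save('w1c',cv2.resize(im[170:260,290:410],(800,600),interpolation=cv2.INTER_CUBIC))
E
```

```text
knob 306.0 171.0 1 [ 459.75749237 -133.47735651  105.        ] 281.51462<stdin>:5: RuntimeWarning: Mean of empty slice.
  ret = ret.dtype.type(ret / rcount)
Traceback (most recent call last):
ValueError: cannot convert float NaN to integer
```

```bash
python3 - <<'E'
from h import *
W=np.load('w1.npz');im=W['im'];d=W['d'];P=imaging.camera_params('wrist')
hsv=cv2.cvtColor(im,cv2.COLOR_RGB2HSV)
def cen(m,box):
    r0,r1,c0,c1=box;z=np.zeros(m.shape,bool);z[r0:r1,c0:c1]=1;v,u=np.nonzero(m&z);return u.mean(),v.mean(),len(u)
H,Sx,V=[hsv[...,i].astype(int) for i in range(3)]
u,v,n=cen((V>110)&(Sx<60),(163,193,298,324));print('knob',u,v,n,onz(P,u,v,105),d[int(v),int(u)])
u,v,n=cen((H>105)&(H<130)&(Sx>180)&(V>120),(230,270,446,480));print('cap',u,v,n,onz(P,u,v,115),ond(P,u,v,d[int(v),int(u)]))
for p in ((211,68),(449,184),(177,147),(398,250)): print('corner',onz(P,*p,12).round(1))
save('w1c',cv2.resize(im[170:260,290:410],(800,600),interpolation=cv2.INTER_CUBIC))
E
```

```text
knob 310.07582938388623 177.90521327014218 422 [ 455.81386469 -139.13991926  105.        ] 283.2511
cap 461.4017341040462 249.83236994219652 346 [ 455.85289942 -285.30865303  115.        ] [ 455.9702664  -284.89593109  115.68688146]
corner [503.5   1.3  12. ]
corner [ 502.  -292.2   12. ]
corner [409.    5.9  12. ]
corner [ 405.6 -277.5   12. ]
```

View pics/w1c.png

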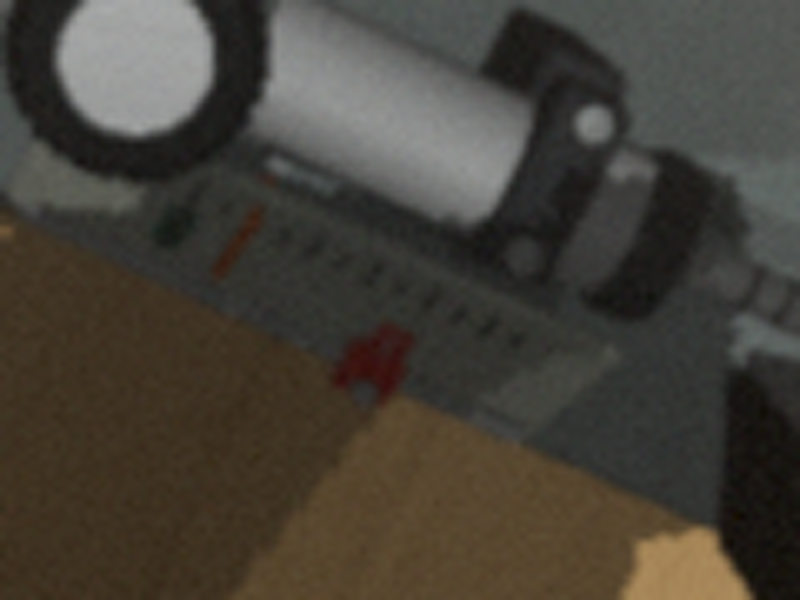

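The crop shows the green band at (175,222), the orange needle from (258,208) to (222,275), and the red tongue around (375,360). I'll work out the y offsets between them.

```bash
python3 - <<'E'
from h import *
W=np.load('w1.npz');d=W['d'];P=imaging.camera_params('wrist')
f=lambda x,y:(290+(x+.5)/6.667-.5,170+(y+.5)/6.667-.5)
for n,p in dict(green=(175,222),gtop=(185,205),ntop=(258,208),nmid=(240,240),ntip=(222,275),rtop=(400,335),rmid=(378,358),rlow=(355,385)).items():
    u,v=f(*p); D=np.median(d[int(v)-1:int(v)+3,int(u)-1:int(u)+3]); print(n,ond(P,u,v,D).round(1),onz(P,u,v,50).round(1))
E
```

```text
green [ 425.5 -158.7   50.9] [ 425.3 -158.8   50. ]
gtop [ 429.4 -158.6   54.1] [ 428.5 -159.    50. ]
ntop [ 435.  -168.2   60.2] [ 432.9 -169.6   50. ]
nmid [ 428.4 -168.4   56.3] [ 427.  -169.3   50. ]
ntip [ 419.3 -169.9   44.6] [ 420.6 -169.2   50. ]
rtop [ 423.8 -198.9   50.3] [ 423.7 -199.    50. ]
rmid [ 417.8 -198.4   46.2] [ 418.8 -197.5   50. ]
rlow [ 412.2 -197.    46.3] [ 413.2 -196.2   50. ]
```

```bash
python3 -m crank '[[[-1,18,-5,0,0,0,0],[-1,0,0,6,0,0,-7],[-1,0,0,6,0,0,-7],[-1,0,0,6,0,0,-7],[-1,0,0,6,0,0,-7],[-1,0,0,6,0,0,-7],[-1,0,0,6,0,0,-7],[-1,0,0,6,0,0,-7],[-1,0,0,6,0,0,-7],[-1,0,0,6,0,0,-7],[-1,0,0,6,0,0,-7],[-1,0,0,6,0,0,-7]]]' 40
python3 -m crank '[[[-1,0,0,6,0,0,-7],[-1,0,0,6,0,0,-7],[-1,0,0,0,0,0,0],[-1,0,0,0,0,0,0],[-1,0,0,0,0,0,0]]]'
python3 - <<'E'
from h import *
from scipy.spatial.transform import Rotation as Ro
o=get_obs(); R=Ro.from_rotvec(o['eef_rot']).as_matrix(); print(o['joints'],R.round(3))
print('tool delta',R.T@(np.array([456.2,-139.3,96])-o['tcp_pos']))
E
```

```text
time_s: 2.4
tcp_pos: [456.1, -140.1, 157.8]
eef_rot: [-1.968, -2.448, 0.0]
ft_force: [-0.3, 0.3, 0.5]
opening: 94.1
grip_force: 0.0
time_s: 2.82
tcp_pos: [456.5, -139.5, 146.5]
eef_rot: [1.667, 2.662, -0.0]
ft_force: [0.1, -0.7, 0.4]
opening: 93.7
grip_force: 0.0
[ 0.67279504  0.29145376 -0.5066228   2.03255354  0.18499588  0.86097359
  0.51463014] [[-0.437  0.9    0.   ]
 [ 0.9    0.437 -0.   ]
 [-0.    -0.    -1.   ]]
tool delta [ 0.28573056 -0.15577135 50.48759655]
```

```bash
python3 -m crank '[[[-1,0,0,15,0,0,0],[-1,0,0,15,0,0,0],[-1,0,0,12,0,0,0],[-1,0,0,8,0,0,0],[-1,0,0,0,0,0,0],[1,0,0,0,0,0,0],[1,0,0,0,0,0,0],[1,0,0,0,0,0,0],[1,0,0,0,0,0,0],[1,0,0,0,0,0,0],[1,0,0,0,0,0,0],[1,0,0,0,0,0,0]]]' 25
python3 -m crank '[[[1,0,0,0,0,0,0],[1,0,0,0,0,0,0],[1,0,0,0,0,0,0],[1,0,0,0,0,0,0]]]'
```

```text
time_s: 3.82
tcp_pos: [456.6, -138.9, 96.4]
eef_rot: [1.66, 2.667, 0.0]
ft_force: [-0.3, -0.5, -0.5]
opening: 50.6
grip_force: 0.0
time_s: 4.15
tcp_pos: [455.9, -139.1, 96.2]
eef_rot: [-1.66, -2.666, 0.002]
ft_force: [-5.7, -2.5, 6.8]
opening: 33.0
grip_force: 25.0
```

```bash
python3 -m crank '[[[1,0,0,0,0,0,6],[1,0,0,0,0,0,7],[1,0,0,0,0,0,7],[1,0,0,0,0,0,7],[1,0,0,0,0,0,7],[1,0,0,0,0,0,7],[1,0,0,0,0,0,7],[1,0,0,0,0,0,7],[1,0,0,0,0,0,7],[1,0,0,0,0,0,7],[1,0,0,0,0,0,7],[1,0,0,0,0,0,6]]]'
python3 -m crank '[[[1,0,0,0,0,0,6],[1,0,0,0,0,0,6],[1,0,0,0,0,0,0],[1,0,0,0,0,0,0],[1,0,0,0,0,0,0]]]'
python3 - <<'E'
from h import *
o=get_obs(); print(o['tcp_pos'],o['joints'],o['eef_rot'])
im,d,P=grab('wrist'); save('w2',im); np.savez('w2.npz',im=im,d=d)
im2,d2,Q=grab('scene'); np.savez('s2.npz',im=im2,d=d2)
im3,d3,Q=grab('side'); np.savez('t2.npz',im=im3,d=d3)
c=np.zeros((600,800,3),np.uint8)
c[:300,:480]=cv2.resize(im,(480,300)); c[300:,:400]=cv2.resize(im2[170:230,320:400],(400,300)); c[300:,400:]=cv2.resize(im3[190:250,260:340],(400,300))
save('c2',c)
E
```

```text
time_s: 5.15
tcp_pos: [455.6, -139.1, 96.2]
eef_rot: [-3.005, -0.914, 0.003]
ft_force: [-7.3, -1.6, 7.1]
opening: 33.2
grip_force: 25.0
time_s: 5.57
tcp_pos: [455.6, -139.0, 96.2]
eef_rot: [-3.083, -0.604, 0.003]
ft_force: [-6.7, -1.2, 8.2]
opening: 33.2
grip_force: 25.0
[ 455.59695886 -139.03697441   96.18049552] [ 0.34594155  0.3381721  -0.13328768  2.07933465  0.06697675  0.72985497
 -1.01373474] [-3.08271106e+00 -6.04018822e-01  3.03229880e-03]
```

View pics/c2.png

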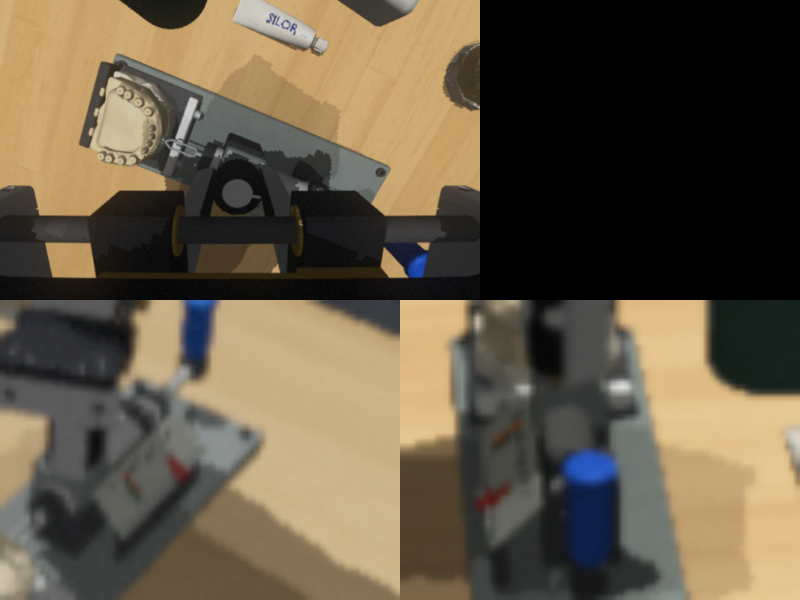

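```bash
python3 -m crank '[[[-0.2,0,0,0,0,0,0],[-0.2,0,0,0,0,0,0],[-0.2,0,0,0,0,0,0],[-0.2,0,0,0,0,0,0],[-0.2,0,0,-15,0,0,0],[-0.2,0,0,-30,0,0,0],[-0.2,-10,0,-35,0,0,0],[-0.2,-10,0,-35,0,0,0],[-0.2,-3,6,-13,0,0,0],[-0.2,0,0,0,0,0,0],[-0.2,0,0,0,0,0,0],[-0.2,0,0,0,0,0,0]]]'
python3 - <<'E'
from h import *
o=get_obs(); print(o['tcp_pos'],o['joints'],o['eef_rot'])
im,d,P=grab('wrist'); np.savez('w3.npz',im=im,d=d,R=P['R'],t=P['t'])
c=P['R']@np.array([425,-170,50])+P['t']; u=int(c[0]/c[2]*P['fx']+P['cx']);v=int(c[1]/c[2]*P['fy']+P['cy']); print(u-50,v-40)
x=im[v-40:v+50,u-50:u+70]; x=np.clip(x.astype(float)*1.6,0,255).astype(np.uint8)
save('w3c',cv2.resize(x,(800,600),interpolation=cv2.INTER_CUBIC))
hsv=cv2.cvtColor(im,cv2.COLOR_RGB2HSV);H,S,V=[hsv[...,i].astype(int) for i in range(3)]
m=(H>105)&(H<130)&(S>180)&(V>120); n,l,st,ce=cv2.connectedComponentsWithStats(m.astype(np.uint8)); k=1+st[1:,4].argmax(); print('cap',ce[k],st[k],onz(P,*ce[k],115))
E
```

```text
time_s: 6.72
tcp_pos: [437.2, -152.7, 223.2]
eef_rot: [-3.082, -0.605, 0.002]
ft_force: [-0.1, 0.2, -0.9]
opening: 56.2
grip_force: 0.0
[ 437.22970371 -152.66672902  223.24886554] [ 0.39182809  0.13151223 -0.13239619  1.99703098  0.02012095  1.01557866
 -0.9332706 ] [-3.08203358e+00 -6.04879529e-01  1.68786119e-03]
277 162
cap [457.41061453 235.22346369] [446 224  24  22 358] [ 454.99197005 -276.49546889  115.        ]
```

View pics/w3c.png

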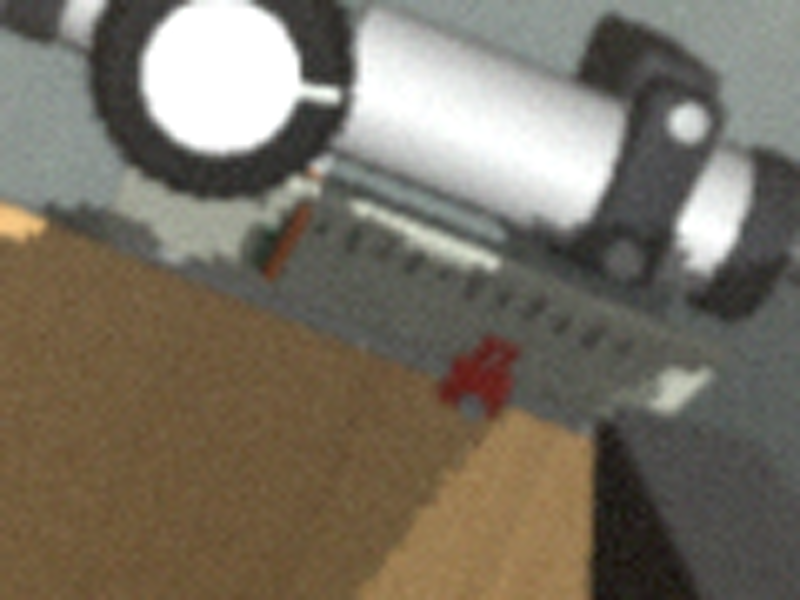

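The crop shows the needle at (285,240) just on the pull side of the green band, whose visible part is at (262,245). The knob's index mark is almost along the barrel. I'll put numbers on it.

```bash
python3 - <<'E'
from h import *
W=np.load('w3.npz');im=W['im'];d=W['d'];P=imaging.camera_params('wrist')
hsv=cv2.cvtColor(im,cv2.COLOR_RGB2HSV);H,S,V=[hsv[...,i].astype(int) for i in range(3)]
box=np.zeros(H.shape,bool);box[185:228,306:360]=1
x=im.astype(int);r,g,b=x[...,0],x[...,1],x[...,2]
for n,m in (('needle',(r-b>35)&(H>4)&(H<14)&(S>130)),('green',(g-r>8)&(g>b)),('red',((H<4)|(H>174))&(S>150)&(r-b>35))):
    vs,us=np.nonzero(m&box)
    p=np.array([onz(P,a,c,50) for a,c in zip(us,vs)]); q=np.array([ond(P,a,c,d[c,a]) for a,c in zip(us,vs)])
    print(n,len(us),us.mean(),vs.mean(),'flat',np.median(p,0).round(1),p[:,1].min().round(1),p[:,1].max().round(1),'depth',np.median(q,0).round(1),q[:,1].min().round(1),q[:,1].max().round(1))
f=lambda x,y:(277+(x+.5)/6.667-.5,162+(y+.5)/6.667-.5)
print('knobcen',onz(P,*f(220,75),105))
for k,p in dict(ntop=(305,208),ntip=(270,275),gL=(252,240),gR=(272,246)).items(): print(k,onz(P,*f(*p),50).round(1))
for k in range(3): print([tuple(int(z) for z in im[198+2*k,a]) for a in range(312,324)])
E
```

```text
needle 11 331.54545454545456 209.27272727272728 flat [ 420.5 -160.8   50. ] -201.2 -159.2 depth [ 420.8 -159.9   51.3] -203.9 -159.1
green 4 334.0 192.5 flat [ 440.6 -174.7   50. ] -180.5 -156.8 depth [ 434.  -180.    12.5] -186.7 -156.6
red 33 348.24242424242425 218.24242424242425 flat [ 417.3 -196.    50. ] -200.8 -192.5 depth [ 416.6 -196.6   46.8] -201.5 -193.2
knobcen [ 455.50566334 -138.42795293  105.        ]
ntop [ 432.6 -160.6   50. ]
ntip [ 420.7 -159.6   50. ]
gL [ 424.8 -154.9   50. ]
gR [ 425.1 -158.2   50. ]
[(93, 95, 88), (69, 71, 62), (57, 59, 53), (45, 49, 42), (35, 40, 35), (30, 33, 26), (38, 28, 23), (56, 33, 23), (61, 40, 27), (56, 45, 37), (56, 58, 50), (54, 54, 48)]
[(81, 83, 73), (56, 58, 54), (45, 49, 41), (34, 37, 32), (28, 33, 25), (38, 29, 23), (56, 35, 24), (59, 38, 23), (55, 49, 39), (52, 54, 49), (56, 58, 52), (61, 59, 55)]
[(61, 59, 54), (55, 56, 50), (52, 54, 48), (46, 46, 43), (41, 28, 24), (58, 33, 21), (63, 42, 32), (51, 43, 37), (56, 54, 50), (59, 60, 55), (54, 55, 50), (57, 55, 51)]
```

```bash
python3 -m crank '[[[-0.2,11,-3,25,0,0,0],[-0.2,11,-3,35,0,0,0],[-0.2,0,0,30,0,0,0],[-0.2,0,0,25,0,0,0],[-0.2,0,0,12,0,0,0],[-0.2,0,0,0,0,0,0],[-0.2,0,0,0,0,0,0],[1,0,0,0,0,0,0],[1,0,0,0,0,0,0],[1,0,0,0,0,0,0],[1,0,0,0,0,0,0],[1,0,0,0,0,0,0]]]'
python3 -m crank '[[[1,0,0,0,0,0,0],[1,0,0,0,0,0,0],[1,0,0,0,0,0,6],[1,0,0,0,0,0,6],[1,0,0,0,0,0,5],[1,0,0,0,0,0,0],[1,0,0,0,0,0,0],[-0.2,0,0,0,0,0,0],[-0.2,0,0,0,0,0,0],[-0.2,0,0,0,0,0,0],[-0.2,0,0,0,0,0,0],[-0.2,0,0,0,0,0,0]]]'
python3 -m crank '[[[-0.2,0,0,-15,0,0,0],[-0.2,0,0,-30,0,0,0],[-0.2,-8,0,-35,0,0,0],[-0.2,-8,0,-35,0,0,0],[-0.2,-8,0,-15,0,0,0],[-0.2,-8,0,0,0,0,0],[-0.2,0,0,0,0,0,0],[-0.2,0,0,0,0,0,0]]]'
python3 - <<'E'
from h import *
o=get_obs(); print(o['tcp_pos'],o['joints'],o['eef_rot'])
im,d,P=grab('wrist'); np.savez('w4.npz',im=im,d=d,R=P['R'],t=P['t'])
c=P['R']@np.array([425,-170,50])+P['t']; u=int(c[0]/c[2]*P['fx']+P['cx']);v=int(c[1]/c[2]*P['fy']+P['cy']); print(u-40,v-40)
x=im[v-40:v+35,u-40:u+60]; x=np.clip(x.astype(float)*2.,0,255).astype(np.uint8)
save('w4c',cv2.resize(x,(800,600),interpolation=cv2.INTER_CUBIC))
hsv=cv2.cvtColor(im,cv2.COLOR_RGB2HSV);H,S,V=[hsv[...,i].astype(int) for i in range(3)]
m=(H>105)&(H<130)&(S>180)&(V>120); n,l,st,ce=cv2.connectedComponentsWithStats(m.astype(np.uint8)); k=1+st[1:,4].argmax(); print('cap',ce[k],st[k],onz(P,*ce[k],115))
E
```

```text
time_s: 7.77
tcp_pos: [455.9, -139.0, 97.9]
eef_rot: [3.083, 0.605, 0.001]
ft_force: [-2.2, 2.3, 6.4]
opening: 33.0
grip_force: 25.0
time_s: 8.77
tcp_pos: [455.6, -139.3, 97.3]
eef_rot: [-3.138, -0.142, 0.0]
ft_force: [0.4, 0.7, 0.5]
opening: 56.4
grip_force: 0.0
time_s: 9.43
tcp_pos: [423.3, -142.1, 226.5]
eef_rot: [-3.138, -0.142, 0.001]
ft_force: [0.1, 0.7, -0.6]
opening: 56.3
grip_force: 0.0
[ 423.33960959 -142.05174848  226.52782946] [ 0.32536844  0.0943988  -0.07477175  2.03064427  0.00827217  1.0176374
 -1.23372412] [-3.13813798e+00 -1.42090880e-01  1.21600641e-03]
303 146
cap [482. 169.] [482 169   1   1   1] [ 462.29364166 -276.96126265  115.        ]
```

View pics/w4c.png

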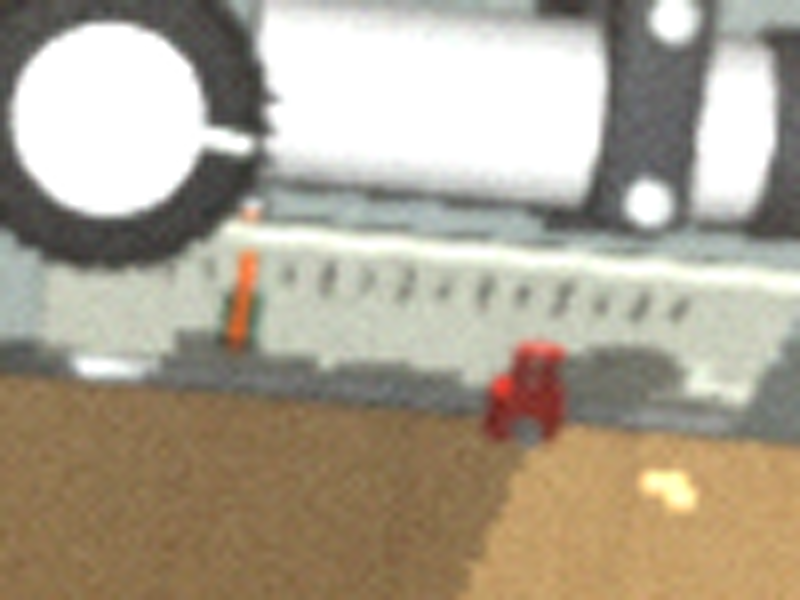

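The crop shows the needle at (243,300) in the middle of the green band, with green on both sides, so the gauge is zeroed. The red tongue's centre is at about (540,365). Next: measure the pull distance and move above the blue grip.

```bash
python3 - <<'E'
from h import *
P=imaging.camera_params('wrist');d=np.load('w4.npz')['d']
f=lambda x,y:(303+(x+.5)/8-.5,146+(y+.5)/8-.5)
for k,p in dict(ntop=(248,258),nmid=(243,300),ntip=(237,346),gL=(226,318),gR=(259,318),rtop=(541,350),rmid=(540,372),rL=(514,360),rR=(566,360)).items():
    u,v=f(*p); print(k,onz(P,u,v,48).round(1),ond(P,u,v,d[round(v),round(u)]).round(1))
E
python3 -m crank '[[[-0.2,5,35,0,0,0,0],[-0.2,5,35,0,0,0,0],[-0.2,5,35,0,0,0,0],[-0.2,5,33,0,0,0,0],[-0.2,0,0,0,0,0,5],[-0.2,0,0,0,0,0,0],[-0.2,0,0,0,0,0,0],[-0.2,0,0,0,0,0,0]]]'
python3 - <<'E'
from h import *
from scipy.spatial.transform import Rotation as Ro
o=get_obs();R=Ro.from_rotvec(o['eef_rot']).as_matrix(); print(o['tcp_pos'],o['joints'],R.round(3))
im,d,P=grab('wrist'); np.savez('w5.npz',im=im,d=d)
hsv=cv2.cvtColor(im,cv2.COLOR_RGB2HSV);H,S,V=[hsv[...,i].astype(int) for i in range(3)]
m=(H>105)&(H<130)&(S>150)&(V>60); n,l,st,ce=cv2.connectedComponentsWithStats(m.astype(np.uint8)); k=1+st[1:,4].argmax()
vs,us=np.nonzero(l==k); p=np.array([ond(P,a,b,d[b,a]) for a,b in zip(us,vs)]); t=p[abs(p[:,2]-115)<5]
c,r=cv2.minEnclosingCircle(t[:,:2].astype(np.float32)); print('cap',st[k],len(t),t.mean(0),c,r,np.percentile(t,[2,98],axis=0))
print('tool delta',R.T@(np.array([456,-278.5,93])-o['tcp_pos']))
E
```

```text
ntop [ 432.5 -158.8   48. ] [ 434.7 -157.9   60.8]
nmid [ 427.  -158.7   48. ] [ 428.7 -158.    57.6]
ntip [ 420.8 -158.5   48. ] [ 421.6 -158.3   52.1]
gL [ 424.4 -156.7   48. ] [ 424.7 -156.6   49.4]
gR [ 424.8 -161.    48. ] [ 425.1 -160.9   49.5]
rtop [ 423.9 -198.3   48. ] [ 424.2 -197.9   49.8]
rmid [ 420.9 -198.5   48. ] [ 420.4 -199.    45.2]
rL [ 422.2 -194.9   48. ] [ 421.9 -195.2   46.4]
rR [ 422.8 -201.7   48. ] [ 422.4 -202.1   45.8]
time_s: 10.15
tcp_pos: [456.3, -276.5, 226.6]
eef_rot: [-3.141, -0.011, 0.002]
ft_force: [0.1, -0.5, 0.3]
opening: 56.2
grip_force: 0.0
[ 456.25678409 -276.54334371  226.55648518] [ 0.45876312  0.25226052  0.03368128  1.83937992 -0.00997195  1.05143204
 -1.06723647] [[ 1.     0.007 -0.001]
 [ 0.007 -1.     0.001]
 [-0.001 -0.001 -1.   ]]
cap [305 187  22  24 284] 281 [ 460.33350088 -275.54456616  114.56114679] (457.12554931640625, -275.9510803222656) 10.559487342834473 [[ 449.34370421 -283.4504005   112.18696456]
 [ 466.69623154 -267.31282373  116.47871958]]
tool delta [-1.32006571e-01  2.06867441e+00  1.33554979e+02]
```

```bash
python3 -m crank '[[[-0.2,0,1,30,0,0,0],[-0.2,0,0,35,0,0,0],[-0.2,0,0,35,0,0,0],[-0.2,0,0,22,0,0,0],[-0.2,0,0,11,0,0,0],[-0.2,0,0,0,0,0,0],[-0.2,0,0,0,0,0,0],[1,0,0,0,0,0,0],[1,0,0,0,0,0,0],[1,0,0,0,0,0,0],[1,0,0,0,0,0,0],[1,0,0,0,0,0,0]]]' 40
python3 -m crank '[[[1,0,0,0,0,0,0],[1,0,0,0,0,0,0],[1,0,0,0,0,0,0],[1,0,0,0,0,0,0]]]'
```

```text
time_s: 11.2
tcp_pos: [456.4, -278.7, 94.7]
eef_rot: [3.141, 0.006, 0.001]
ft_force: [0.3, 2.6, 0.8]
opening: 26.5
grip_force: 1.2
time_s: 11.53
tcp_pos: [456.4, -278.6, 94.6]
eef_rot: [-3.141, -0.006, -0.0]
ft_force: [-1.0, 2.6, 7.2]
opening: 21.8
grip_force: 40.0
```

```bash
python3 -m crank '[[[1,0,2,0,0,0,0],[1,0,3,0,0,0,0],[1,0,4,0,0,0,0],[1,0,4,0,0,0,0],[1,0,4,0,0,0,0],[1,0,4,0,0,0,0],[1,0,4,0,0,0,0],[1,0,4,0,0,0,0],[1,0,3,0,0,0,0],[1,0,2,0,0,0,0],[1,0,1,0,0,0,0],[1,0,0,0,0,0,0]]]'
python3 -m crank '[[[1,0,0,0,0,0,0],[1,0,0,0,0,0,0]]]'
python3 - <<'E'
from h import *
c=np.zeros((600,800,3),np.uint8)
im2,d2,Q=grab('scene'); im3,d3,Q=grab('side'); im,d,P=grab('wrist'); np.savez('x6.npz',s=im2,t=im3,w=im)
c[:300,:400]=cv2.resize(im,(400,300)); 
c[300:,:400]=cv2.resize(im2[182:218,330:378],(400,300),interpolation=cv2.INTER_CUBIC); c[:,400:]=cv2.resize(im3[200:260,260:300],(400,600),interpolation=cv2.INTER_CUBIC); save('c6',c)
E
```

```text
time_s: 12.53
tcp_pos: [456.4, -312.8, 94.5]
eef_rot: [-3.14, -0.006, 0.001]
ft_force: [-2.5, 9.1, 10.7]
opening: 21.5
grip_force: 40.0
time_s: 12.7
tcp_pos: [456.4, -312.6, 94.5]
eef_rot: [-3.14, -0.007, 0.001]
ft_force: [-2.7, 8.4, 11.4]
opening: 21.9
grip_force: 40.0
```

View pics/c6.png

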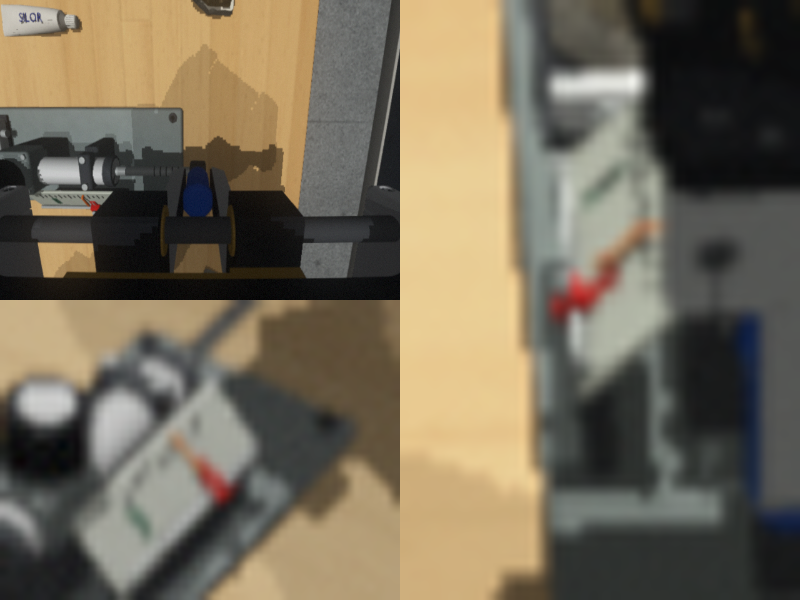

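The needle is approaching the red marker in all three views. It's visible in the wrist image at about full-resolution (140,268), so I'll crop that.

```bash
python3 - <<'E'
from h import *
im=np.load('x6.npz')['w']; x=np.clip(im[235:295,80:180].astype(float)*1.7,0,255).astype(np.uint8)
save('w6c',cv2.resize(x,(800,480),interpolation=cv2.INTER_CUBIC))
E
```

```text
(no output)
```

View pics/w6c.png

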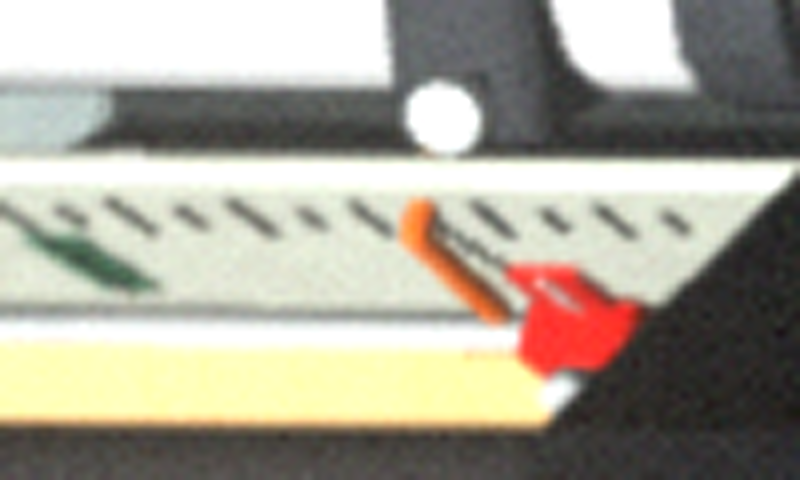

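The crop shows the needle tip at (495,318), the marker's white line from (538,280) to (575,303), and green at (95,267). The marker is still ahead. I'll cast rays at the tip's height and also check the total pull.

```bash
python3 - <<'E'
from h import *
P=imaging.camera_params('wrist'); im,d,P=grab('wrist')
f=lambda x,y:(80+(x+.5)/8-.5,235+(y+.5)/8-.5)
for k,p in dict(nelb=(425,240),ntip=(495,318),w1=(538,280),w2=(575,303),g1=(35,238),g2=(150,290),gm=(95,267)).items():
    u,v=f(*p); print(k,ond(P,u,v,d[round(v),round(u)]).round(1),*[onz(P,u,v,z).round(1)[:2] for z in (46,48,50,52)])
print(get_obs()['tcp_pos'])
E
```

```text
nelb [ 432.2 -194.5   60.4] [ 425.5 -185.8] [ 426.4 -187. ] [ 427.3 -188.2] [ 428.3 -189.4]
ntip [ 421.4 -194.7   52.4] [ 418.2 -191. ] [ 419.2 -192.1] [ 420.2 -193.3] [ 421.2 -194.5]
w1 [ 424.3 -198.    51.1] [ 421.8 -195.2] [ 422.8 -196.3] [ 423.8 -197.4] [ 424.7 -198.6]
w2 [ 420.6 -199.2   47.8] [ 419.7 -198.2] [ 420.7 -199.3] [ 421.7 -200.4] [ 422.7 -201.5]
g1 [ 429.6 -158.6   55.2] [ 425.3 -151.5] [ 426.2 -153. ] [ 427.2 -154.6] [ 428.1 -156.1]
g2 [ 419.3 -159.1   43.5] [ 420.5 -160.9] [ 421.5 -162.3] [ 422.5 -163.8] [ 423.5 -165.2]
gm [ 424.  -158.4   48.8] [ 422.7 -156.4] [ 423.6 -157.9] [ 424.6 -159.3] [ 425.5 -160.8]
[ 456.3671877  -312.56414165   94.47328783]
```

```bash
python3 -m crank '[[[1,0,1,0,0,0,0],[1,0,1,0,0,0,0],[1,0,1,0,0,0,0],[1,0,1,0,0,0,0],[1,0,0,0,0,0,0],[1,0,0,0,0,0,0],[1,0,0,0,0,0,0],[1,0,0,0,0,0,0],[1,0,0,0,0,0,0],[1,0,0,0,0,0,0],[1,0,0,0,0,0,0],[1,0,0,0,0,0,0]]]'
python3 - <<'E'
from h import *
im,d,P=grab('wrist'); x=np.clip(im[235:295,80:180].astype(float)*1.7,0,255).astype(np.uint8); print(P['t']); np.savez('w7.npz',d=d,im=im)
save('w7c',cv2.resize(x,(800,480),interpolation=cv2.INTER_CUBIC))
E
```

```text
time_s: 13.9
tcp_pos: [456.4, -316.4, 94.5]
eef_rot: [-3.14, -0.007, 0.001]
ft_force: [-2.6, 9.1, 9.8]
opening: 22.1
grip_force: 40.0
[-317.57630984  448.73311019  368.2215559 ]
```

View pics/w7c.png

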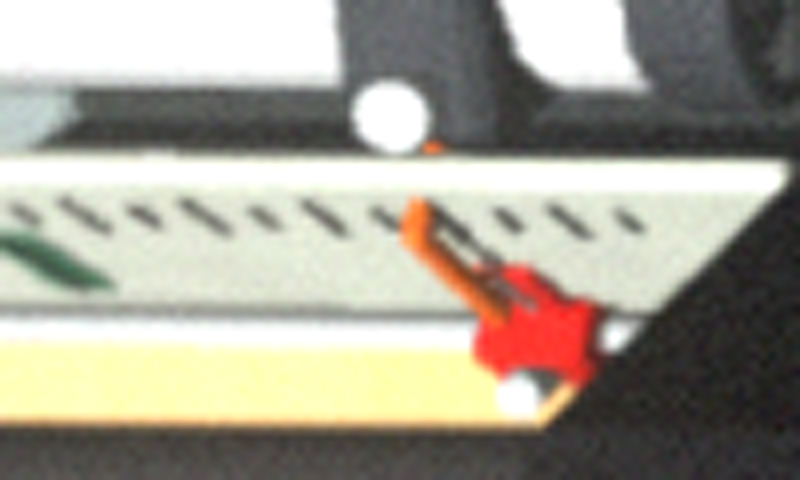

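The needle tip at (495,318) now lies over the red tongue. Allowing for the tip's height, it stands at y ≈ -198.4 mm and the line at -198.6 mm, so I'm handing in.

```bash
python3 -c "
from h import *
d=np.load('w7.npz')['d'];P=imaging.camera_params('wrist')
u,v=80+495.5/8-.5,235+318.5/8-.5;print(ond(P,u,v,d[round(v),round(u)]))
print(job.job_done())"
```

```text
[ 421.80122347 -199.03142127   53.2137723 ]
the job is handed in; nothing more can be done
None
```

I zeroed the gauge, drew the rod out by the blue grip and handed the job in with the arm still holding it; by my last measurement the needle stood about 0.5 mm from the load line, but the hand-in gave no verdict.

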